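# Roll a pipe offcut up the gutter to the stop

### The arm

A 6-joint arm with a two-finger parallel gripper is mounted at the origin on the work surface; the furniture and walls round the work are solid. World frame = base frame: x ahead of the robot, y to its left, z up, the work surface at z = 0. Lengths are in m, angles in degrees, forces in N, time in s.
With the tool pointing down it reaches from about 0.25 to 0.775 m from the base axis. Payload 4 kg.
Tool frame: the origin (TCP) lies midway between the tips of the shut fingers; the grasp point (between the pads) lies 19 mm behind it (ctrl.grip_depth is the z of the grasp point in the tool frame, in m); z points along the fingers, y is the line along which they close (so a half turn about z gives the same grasp; the last joint's range is limited). The gripper opens to 94 mm and grips with 3 to 60 N. Pads are 16 mm wide; open, the fingers measure 119 mm over their backs; the gripper's body (75 mm by 177 mm) begins 78 mm behind the grasp point.
Start: joints at [-69.047, 4.996, 78.535, -0, 96.463, -5.907], TCP at [0.248, -0.491, 0.206] pointing down, gripper open.
Joint ranges: [-177.83, 177.83], [-43.37, 116.18], [15.69, 146.23], [-61.86, 241.86], [9.47, 152.12], [-147.06, 147.06]. Speed limits (degrees/s): [159.86, 159.86, 180, 180, 180, 180].

### API

Orientations are given as [roll, pitch, yaw] about the fixed x, y, z axes, in that order (R = Rz(yaw) Ry(pitch) Rx(roll)).
In Python, from cell import ctrl gives the robot as it stands. The module is installed in compiled form; this text tells all that it offers. Calls block until the motion is done:
- ctrl.goto(position, orientation): joint-space move of the TCP to a pose.
- ctrl.line_to(position, ori=None, speed=0.15, force_limit=None): straight line of the TCP; ori=None keeps the orientation; speed is the mean speed in m/s. With force_limit (N) it stops when the force on the tool has changed by that much, and returns True; else False.
- ctrl.movej(angles): joint-space move.
- ctrl.ungrasp() and ctrl.close(effort=None): open the fingers fully, or close them until they stop; effort is the grip in N (None keeps the last).
- ctrl.sleep(seconds).
- ctrl.solve_ik(position, orientation): joint angles nearest the present ones, or None.
- ctrl.state(): the state.
- ctrl.get_image(name): name is "scene" or "top" or "wrist"; returns a dict with "image" (400x640x3 uint8, red, green, blue), "vfov" (degrees; the focal length in pixels is half the picture's height over the tangent of half this angle, whatever the lens; pixels are square), "cx", "cy" (the principal point, pixels), "R" (3x3) and "t" (3): a world point X has camera coordinates R X + t. Camera axes: x right, y down, z forward; pixel columns grow to the right and rows downward; lengths in m; the calibration is good to about 2 mm. The wrist camera is an equidistant fisheye: a pixel r from the principal point sees the ray r / f radians off the axis. A picture is of the moment at which its call begins. There is no depth.
A pose or a line that the arm cannot do raises ctrl.IKError and nothing moves.
- ctrl.close_job(): hands the job in; it is judged then, once.
The state is a dict: "t": time; "q": joint angles; "qvel": joint speeds; "effort": joint torques, N m; "tcp_pos": TCP position; "tool_rot": TCP orientation; "wrist_force": force on the tool from outside, world axes, zero at the start; "wrist_torque": the same for the moment, N m; "width": opening from 0.0 (shut) to 1.0 (fully open); "grip_force": force on a finger pad.
Only numpy, scipy, OpenCV 4.12 (cv2) and the standard library are available. Lean on these libraries where they do the work, as an engineer would, in place of code of your own. Each camera call takes 0.05 s, during which the arm holds its last target. There are 200 camera calls.

### The job

Get the pipe offcut ready for drilling: first push the sliding stop with its red flange all the way across the top end of the sloping gutter, then nudge the copper pipe offcut up the gutter with the fingertips, over the ridge, until it sits in the cradle against the stop and stays there when you let go. Only push: do not lift the pipe out of the gutter, and do not disturb the other things on the bench.

Things in the scene. Friction and masses are not known exactly. Their poses are not given: they have to be found in the camera images.
- gutter: wooden jig fixed to the bench, base 310 x 106 mm. Origin on the bench under it; x level, along the gutter uphill; y across, its + side roughly towards the robot; z up. The floor climbs 8 deg from z 32 mm at x -138 mm to a ridge at x 60, z 60 mm, then steps down 5 mm into a 41 mm cradle that falls 4 deg towards the stop (face at x 101 mm). Stop's track: x 100 to 126, y -52 to 130, 56 mm high (60 at its -y end).
- channel: sloping channel of the jig. Origin on its floor at the ridge, midway between the rails; x up the 8 degree slope, y across, z square to the floor, which runs from x -200 mm to 0. Side rails stand 14 mm above the floor, 76 mm apart inside, 88 mm outside; a lip 6 mm high and thick crosses the floor at x -186 to -180 mm and holds the pipe at the low end.
- pipe: loose copper pipe offcut, 44 mm outside diameter, 70 mm long, 0.15 to 0.31 kg. Origin at its centre; y is its axis. It lies across the channel and rolls along it. It starts resting on the lip at the low end (centre x -165, z 22 mm in the channel's frame), rolls back down if let go before the ridge, and drops into the cradle past it.
- cradle (a point): fixed point of the jig: where the pipe's centre is when it is seated in the cradle against the closed stop (gutter's frame x 79, y 0, z 76 mm). There it cannot roll back over the ridge by itself.
- stop_gate (a joint): sliding stop: steel plate 80 mm wide, 52 to 104 mm above the bench, sliding across the top end of the gutter. 0 m = fully open (off to the gutter's +y side), 0.075 m = fully across (end of travel). Slides along the gutter's -y with about 1.5 N friction, stays where left; starts between 0 and 0.02 m.
- gate_face (a point): centre of the outer face of the stop's red end flange, 78 mm above the bench; moves with the stop. The flange is 45 mm wide (along the gutter's x), 52 mm high, 8 mm thick; the face looks along the gutter's +y. Push it along the gutter's -y to close the stop.
- square_bar: square wooden bar 31 x 165 x 31 mm, lying on the robot's side of the gutter; bystander, origin at its underside. Leave it alone.
- wheel_disc: small wooden wheel, 42 mm across, 9 mm thick, lying flat beyond the gutter; bystander, origin at its underside. Leave it alone.
- block_tall: upright wooden block 44 x 45 x 68 mm, beyond the gutter; bystander, origin at its underside. Leave it alone.
- tape_measure: black tape measure 94 x 139 x 41 mm, at the left; bystander, origin at its underside. Leave it alone.
Mind the look-alikes: they are no part of the job. There is more than one size of the pipe; the job needs the smallest.

How it is judged:
By the outcome, as a careful person would: the job done as asked, in the order asked, and still so for the second after the job is handed in, with the robot touching nothing.
It also fails if it takes over 50 s, if anything falls off the work surface, if the arm or the gripper's body presses on something with over 40 N, if the wrist force passes 120 N, or if a joint passes its speed limit or range.

## Working session

There is one attempt and no reset: what is moved stays moved. The work goes in short steps, each a Python script; the robot and the scene stay as the last script left them, time stands still between calls to the robot, and variables do not carry over. Pictures are saved under pics/ and viewed, at most 10 in all, crops included, and the job is handed in when it is done.

```bash
mkdir -p pics
python3 - <<'E'
from cell import ctrl
import cv2,pickle
d={}
for n in("scene","top"):
    g=ctrl.get_image(n);d[n]=g
    cv2.imwrite(f"pics/{n}0.png",g["image"][:,:,::-1])
    print(n,g["vfov"],g["cx"],g["cy"],g["R"],g["t"])
pickle.dump(d,open("cams.pkl","wb"))
E
```

```text
scene 50.356219012656254 323.33457962939934 192.38502871210278 [[-0.90151709 -0.43271145  0.00526707]
 [-0.18974751  0.38432514 -0.90348772]
 [ 0.38892522 -0.81550903 -0.4285816 ]] [0.58457473 0.14609734 0.96325853]
top 56.72574388657355 318.48287383150216 197.00743552255128 [[ 0.00673585 -0.99985265  0.01578955]
 [-0.98195496 -0.00959791 -0.18887122]
 [ 0.18899494 -0.01423242 -0.98187492]] [0.10708305 0.58104887 0.83949893]
```

View pics/scene0.png

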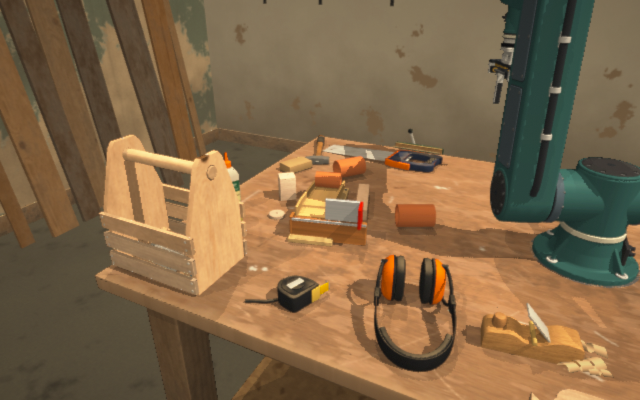

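View pics/top0.png

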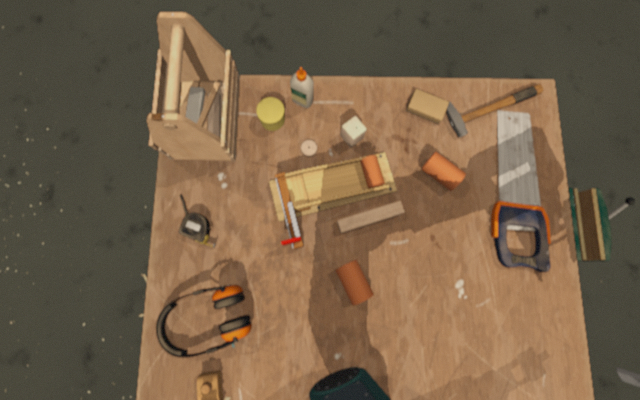

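The gutter lies across the bench at about (335,190) in the top view, with its uphill end to the left. The pipe is at (372,171), the stop and red flange at about (290,225), and the bar at (370,217). I'll enlarge that area.

Run:
```python
import cv2
a=cv2.imread("pics/top0.png");cv2.imwrite("pics/top0c.png",cv2.resize(a[135:255,260:412],None,fx=5,fy=5,interpolation=cv2.INTER_CUBIC))
a=cv2.imread("pics/scene0.png");cv2.imwrite("pics/sc0c.png",cv2.resize(a[150:255,270:400],None,fx=5.7,fy=5.7,interpolation=cv2.INTER_CUBIC))
```

```text
(no output)
```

View pics/top0c.png

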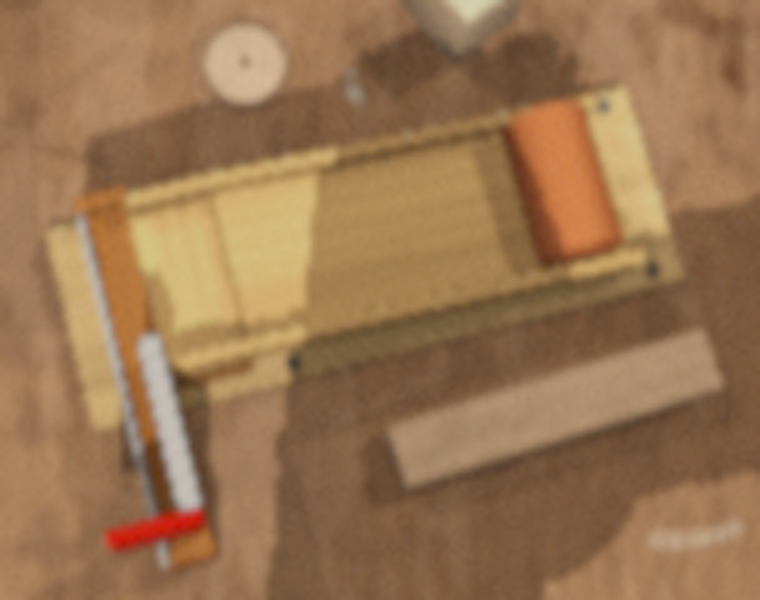

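View pics/sc0c.png

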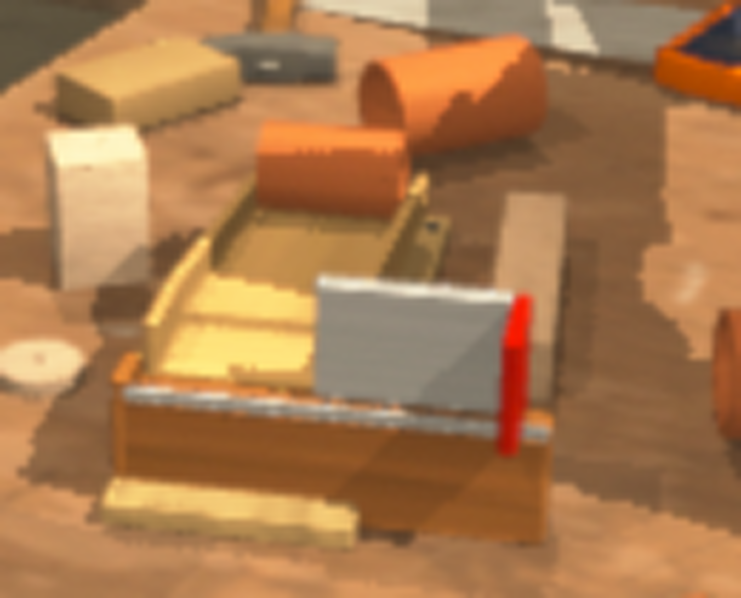

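The top crop shows the base corners at about (48,232), (97,430), (625,85) and (685,278), the ridge line from (212,195) to (242,330), and the pipe centre at (565,182). The flange runs from (108,545) to (205,520). The scene crop shows the track's near end at (551,425) top and (543,543) bottom. Next I'll fit the jig pose.

```bash
cat > geo.py <<'E'
import numpy as np,pickle,cv2
cams=pickle.load(open("cams.pkl","rb"))
def proj(n,X):
    g=cams[n];c=np.atleast_2d(X)@g["R"].T+g["t"];f=200/np.tan(np.radians(g["vfov"]/2))
    return c[:,:2]/c[:,2:]*f+[g["cx"],g["cy"]]
def world(p,X):  # p=x,y,yaw(rad); gutter->world
    c,s=np.cos(p[2]),np.sin(p[2]);return np.atleast_2d(X)@np.array([[c,-s,0],[s,c,0],[0,0,1]]).T+[p[0],p[1],0]
E
python3 - <<'E'
from geo import *
from scipy.optimize import least_squares
top=lambda u,v:(260+u/5,135+v/5); sc=lambda u,v:(270+u/5.7,150+v/5.7)
def obs(p):
    h=p[3]
    return [("top",(.155,-.053,h),top(48,232)),("top",(.155,.053,h),top(97,430)),("top",(-.155,-.053,h),top(625,85)),("top",(-.155,.053,h),top(685,278)),
    ("top",(.060,-.038,.060),top(212,195)),("top",(.060,.038,.060),top(242,330)),("top",(-.1065,0,.0588),top(565,182)),
    ("top",(.1,.13,.056),top(215,550)),("top",(.1,-.052,.06),top(125,188)),
    ("scene",(.126,.13,.056),sc(551,425)),("scene",(.126,.13,0),sc(543,543)),("scene",(.126,-.052,.06),sc(115,380)),("scene",(-.1065,0,.0588),sc(333,168))]
res=lambda p:np.concatenate([(proj(n,world(p,X))[0]-np.array(o)) for n,X,o in obs(p)])
r=least_squares(res,[.57,0,1.7,.012],loss="soft_l1",f_scale=1.)
p=r.x;print(p[:2],np.degrees(p[2]),p[3]);print(res(p).reshape(-1,2).round(1).tolist())
np.save("pose.npy",p[:3])
# flange outer face, top edge z=.104 from top view; scene red outer edges
fo=[((.0225,.104),"top",top(112,550)),((-.0225,.104),"top",top(207,526)),((.0225,.104),"scene",sc(524,305)),((.0225,.052),"scene",sc(518,455))]
fr=lambda q:np.concatenate([proj(n,world(p,(q[0]+a,q[1],z)))[0]-np.array(o) for (a,z),n,o in fo])
q=least_squares(fr,[.113,.12]);print(q.x,fr(q.x).round(1),world(p,(q.x[0],q.x[1],.078)))
for n,X in(("bar1",top(388,435)),("bar2",top(705,328)),("bar3",top(722,383)),("bar4",top(405,490)),("wheel",top(245,63))):
    g=cams["top"];f=200/np.tan(np.radians(g["vfov"]/2));d=g["R"].T@np.array([(X[0]-g["cx"])/f,(X[1]-g["cy"])/f,1]);C=-g["R"].T@g["t"]
    z=.031 if "bar" in n else .009;w=C+d*(z-C[2])/d[2];print(n,w.round(3), (world((0,0,-p[2]),w-[p[0],p[1],0])).round(3))
from cell import ctrl
print(ctrl.state()["tool_rot"])
E
```

```text
[0.61540657 0.08151714] 105.00031240042357 0.022045997842976953
[[-4.0, -0.5], [-4.1, 0.4], [-1.7, -0.3], [-1.7, 0.2], [0.8, -0.4], [2.6, 2.5], [0.3, 0.5], [1.3, 0.3], [0.8, -0.5], [-0.2, -0.0], [0.1, -0.1], [-0.4, -1.0], [0.0, -0.2]]
[0.12205746 0.11951747] [ 0.8 -0.5  1.5 -0.8  0.1  5.8  0.1 -0.2] [[0.46837029 0.16848139 0.078     ]]
bar1 [0.523 0.064 0.031] [[0.007 0.094 0.031]]
bar2 [ 0.578 -0.093  0.031] [[-0.159  0.082  0.031]]
bar3 [ 0.55  -0.101  0.031] [[-0.159  0.11   0.031]]
bar4 [0.496 0.056 0.031] [[0.006 0.122 0.031]]
wheel [0.72  0.137 0.009] [[ 0.026 -0.115  0.009]]
[-1.79887452e+02 -1.14633118e-02  2.68602698e+01]
```

Run:
```python
from geo import *
from cell import ctrl
from scipy.optimize import least_squares
top=lambda u,v:(260+u/5,135+v/5); sc=lambda u,v:(270+u/5.7,150+v/5.7)
O=[("top",(.060,-.038,.060),top(212,195)),("top",(.060,.038,.060),top(242,330)),("top",(-.1065,0,.0588),top(565,182)),
("top",(.1,.13,.056),top(215,550)),("top",(.1,-.052,.06),top(125,188)),
("scene",(.126,.13,.056),sc(551,425)),("scene",(.126,.13,0),sc(543,543)),("scene",(.126,-.052,.06),sc(115,380)),("scene",(-.1065,0,.0588),sc(333,168))]
res=lambda p:np.concatenate([(proj(n,world(p,X))[0]-np.array(o)) for n,X,o in O])
p=least_squares(res,np.load("pose.npy"),loss="soft_l1").x;print(p,np.degrees(p[2]));np.save("pose.npy",p)
ori=[180,0,float(np.degrees(p[2]))]
W=lambda *X:world(p,X)[0]
ctrl.close()
ctrl.goto(W(.120,.160,.20),ori)
ctrl.line_to(W(.120,.160,.075),speed=.15)
hit=ctrl.line_to(W(.120,.040,.075),speed=.04,force_limit=12)
s=ctrl.state();print(hit,world((0,0,-p[2]),s["tcp_pos"]-[p[0],p[1],0]),s["wrist_force"],s["t"])
ctrl.line_to(W(.120,.10,.075),speed=.15)
ctrl.line_to(W(.120,.10,.16),speed=.2)
ctrl.goto(W(-.150,.10,.18),ori)
cv2.imwrite("pics/sc1.png",cv2.resize(ctrl.get_image("scene")["image"][150:255,270:400,::-1],None,fx=5,fy=5));print(ctrl.state()["t"])
```

```text
[0.61536014 0.08372724 1.83600128] 105.19512475901497
True [[0.11982411 0.05956459 0.07433975]] [-0.13554452  0.23187883  0.01560587] 7.125
9.2083
```

View pics/sc1.png

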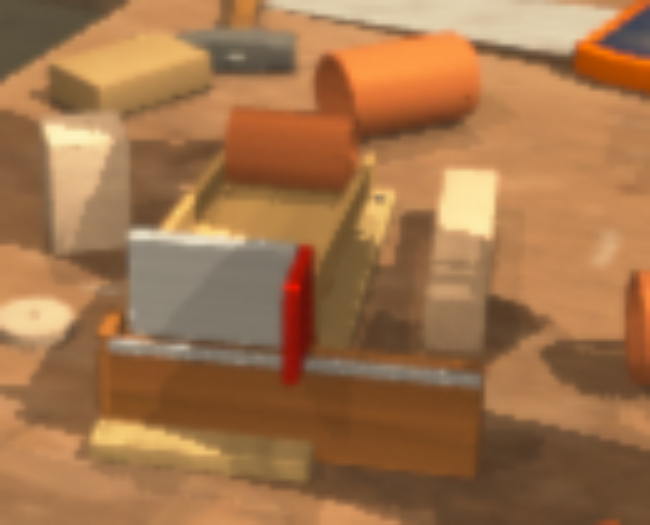

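The stop now spans the whole channel, with the plate at crop (130–290, 235–345). It reached a hard end at 12 N. Now the pipe.

Run:
```python
from geo import *
from cell import ctrl
p=np.load("pose.npy");W=lambda *X:world(p,X)[0]
L=lambda:(world((0,0,-p[2]),ctrl.state()["tcp_pos"]-[p[0],p[1],0])[0].round(4),ctrl.state()["wrist_force"],ctrl.state()["t"])
ctrl.line_to(W(-.150,0,.13),speed=.15)
print(ctrl.line_to(W(-.150,0,.051),speed=.1,force_limit=8),*L())
print(ctrl.line_to(W(.047,0,.072),speed=.04,force_limit=12),*L())
cv2.imwrite("pics/sc2.png",cv2.resize(ctrl.get_image("scene")["image"][130:255,270:400,::-1],None,fx=4.5,fy=4.5));print(ctrl.state()["t"])
```

```text
False [-0.1503 -0.0006  0.052 ] [0.49919729 0.57099055 0.52866191] 11.0417
False [0.0469 0.     0.072 ] [ 0.1982564  -0.06136153 -0.1729899 ] 16.1417
16.1917
```

View pics/sc2.png

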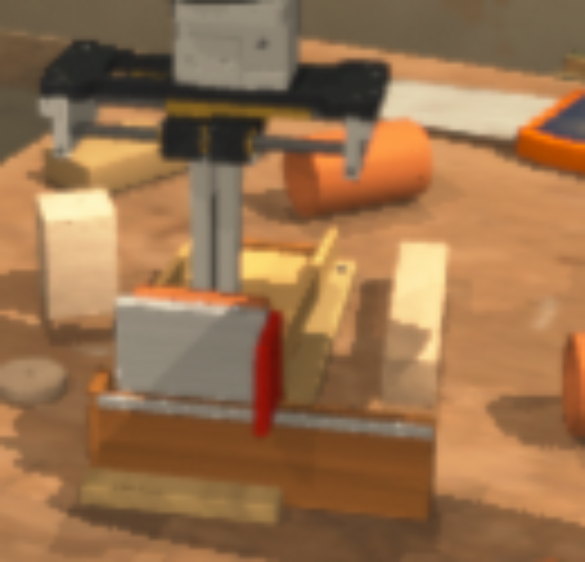

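The pipe's top edge shows just behind the plate at crop (120–270, 295), so it looks to be in the cradle. I'll back off down the gutter, rise and check from above.

Run:
```python
from geo import *
from cell import ctrl
p=np.load("pose.npy");W=lambda *X:world(p,X)[0]
ctrl.line_to(W(.020,0,.072),speed=.04)
ctrl.line_to(W(-.02,0,.20),speed=.15)
ctrl.goto(W(-.10,.26,.22),[180,0,float(np.degrees(p[2]))])
ctrl.sleep(.5)
a=ctrl.get_image("top")["image"][:,:,::-1]
cv2.imwrite("pics/top3.png",cv2.resize(a[135:255,260:412],None,fx=5,fy=5,interpolation=cv2.INTER_CUBIC))
print(ctrl.state()["t"],(proj("top",W(.079,0,.076))-[260,135])*5,(proj("top",W(.079,0,.098))-[260,135])*5)
```

```text
19.6667 [[191.53348834 270.31454552]] [[189.73393833 260.29000159]]
```

View pics/top3.png

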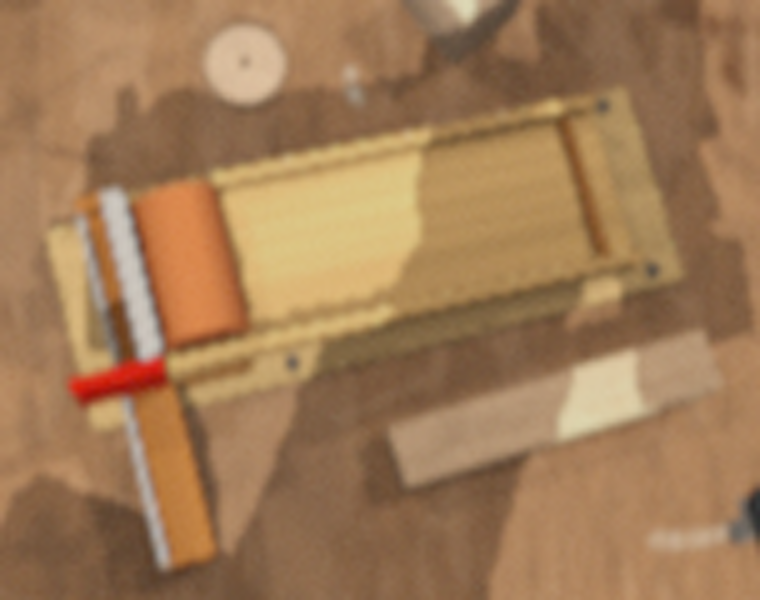

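The pipe is centred at about (190,263), within 10 crop pixels (about 4 mm) of the predicted seat. It lies against the closed stop and is at rest. The bar and wheel are where they were.

```bash
python3 -c "
from cell import ctrl
print(ctrl.close_job())"
```

```text
the job is handed in; nothing more can be done
None
```

The stop is pushed fully across and the copper pipe offcut sits at rest in the cradle against it; I handed the job in at about 20 s of the 50 s allowed, with the arm clear; no verdict was shown.

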